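Pull the die that fits the punch

ROBOT

A 6-joint arm with a two-finger parallel gripper is mounted at the origin on the work surface. World frame = base frame: x ahead of the robot, y to its left, z up, the work surface at z = 0. Lengths are in mm, angles in rad, forces in N, time in s.
With the tool pointing down it reaches from about 275 to 825 mm from the base axis. Payload 5.2 kg.
Tool frame: the origin (TCP) lies at the very end of the fingers, on their centre line; the grasp point (between the pads) lies 19 mm behind it; z points along the fingers, y is the line along which they close (so a half turn about z gives the same grasp; the last joint's range is limited). The gripper opens to 93 mm and grips with 3 to 60 N. Pads are 15 mm wide; open, the fingers measure 128 mm over their backs; the gripper's body (75 mm by 188 mm) begins 65 mm behind the grasp point.
Start: joints at [1.068, 0.259, 1.535, -0, 1.348, -0.203], TCP at [162.409, 525.479, 218.653] pointing down, gripper open.
Joint ranges: [-3.14, 3.14], [-0.91, 2.08], [0.19, 2.58], [-1.22, 4.36], [0.22, 2.71], [-3.12, 3.12]. Speed limits (rad/s): [2.57, 2.57, 3.14, 3.14, 3.14, 3.14].

INTERFACE

Orientations are given as [roll, pitch, yaw] about the fixed x, y, z axes, in that order (R = Rz(yaw) Ry(pitch) Rx(roll)).
In Python, from bench import robot gives the robot as it stands. The module is installed in compiled form; this text tells all that it offers. Calls block until the motion is done:
- robot.move_ptp(position, orientation): joint-space move of the TCP to a pose.
- robot.move_linear(position, ori=None, speed=150, f_stop=None): straight line of the TCP; ori=None keeps the orientation; speed is the mean speed in mm/s. With f_stop (N) it stops when the force on the tool has changed by that much, and returns True; else False.
- robot.move_j(angles): joint-space move.
- robot.move_gripper(opening): opening from 0.0 (shut) to 1.0 (fully open); the grip force is fixed at half the most; returns when the fingers have stopped.
- robot.sleep(seconds).
- robot.inverse_kinematics(position, orientation): joint angles nearest the present ones, or None.
- robot.get_image(name): name is "scene" or "top"; returns a dict with "img" (480x640x3 uint8, blue, green, red), "fovy" (degrees; the focal length in pixels is half the picture's height over the tangent of half this angle, whatever the lens; pixels are square), "cx", "cy" (the principal point, pixels), "k1" (the pictures are not rectified: a ray, as slopes to the right and down, at radius r is drawn at 1 + k1 r^2 times it, then the intrinsics apply), "eye" and "orientation" of the camera in the world. Camera axes: x right, y down, z forward; pixel columns grow to the right and rows downward; lengths in mm; the calibration is good to about 2 mm. A picture is of the moment at which its call begins. There is no depth.
A pose or a line that the arm cannot do raises robot.MotionError and nothing moves.
- robot.hand_in(): hands the job in; it is judged then, once.
Readings, each from a call of its own:
- robot.current_t(): time.
- robot.current_qpos(): joint angles.
- robot.current_joint_vel(): joint speeds.
- robot.current_joint_efforts(): joint torques, N m.
- robot.current_tcp_pos(): TCP position.
- robot.current_eef_rot(): TCP orientation.
- robot.current_contact_force(): force on the tool from outside, world axes, zero at the start.
- robot.current_ft_torque(): the same for the moment, N m.
- robot.current_gripper_width(): opening from 0.0 (shut) to 1.0 (fully open).
- robot.current_finger_force(): force on a finger pad.
Only numpy, scipy, OpenCV 4.12 (cv2) and the standard library are available. Lean on these libraries where they do the work, as an engineer would, in place of code of your own. Each camera call takes 0.05 s, during which the arm holds its last target. There are 200 camera calls.

TASK

The punch for the next job is standing in the job tray. From the half-open drawer take the one die block whose bore fits that punch's point (just over the point's diameter), set it down gently and flat in the tray's empty bay, then push the drawer fully home without slamming it. Leave the other two die blocks in the drawer, keep every punch standing where it is, and do not disturb anything else on the bench.

Things in the scene. Friction and masses are not known exactly. Their poses are not given: they have to be found in the camera images.
- punch_small: Round steel punch, headed: stands on its head with its point up. Head 32 dia x 6, shank 25 dia up to 48 above the base, then a ground point of 7 dia up to the tip at 76. About 0.25 kg. Origin: centre of the underside of the head; z along the punch to the tip. It stands in the job tray or on the bench mat (which, varies).
- punch_medium: Round steel punch, headed: stands on its head with its point up. Head 32 dia x 6, shank 25 dia up to 48 above the base, then a ground point of 13 dia up to the tip at 76. About 0.25 kg. Origin: centre of the underside of the head; z along the punch to the tip. It stands in the job tray or on the bench mat (which, varies).
- punch_large: Round steel punch, headed: stands on its head with its point up. Head 32 dia x 6, shank 25 dia up to 48 above the base, then a ground point of 19 dia up to the tip at 76. About 0.25 kg. Origin: centre of the underside of the head; z along the punch to the tip. It stands in the job tray or on the bench mat (which, varies).
- die_small: Blue-anodized aluminium die block, 50 x 50 x 30 high, about 0.19 kg, with a plain bore of 8 dia through its middle from top to bottom (small screw and dowel holes at the corners). Origin: centre of the underside; x and y square to its sides, z up along the bore. Starts lying flat in one of the three bays of the open drawer (which bay, varies), turned up to 12 degrees from square to the bay.
- die_medium: Blue-anodized aluminium die block, 50 x 50 x 30 high, about 0.19 kg, with a plain bore of 14 dia through its middle from top to bottom (small screw and dowel holes at the corners). Origin: centre of the underside; x and y square to its sides, z up along the bore. Starts lying flat in one of the three bays of the open drawer (which bay, varies), turned up to 12 degrees from square to the bay.
- die_large: Blue-anodized aluminium die block, 50 x 50 x 30 high, about 0.19 kg, with a plain bore of 20 dia through its middle from top to bottom (small screw and dowel holes at the corners). Origin: centre of the underside; x and y square to its sides, z up along the bore. Starts lying flat in one of the three bays of the open drawer (which bay, varies), turned up to 12 degrees from square to the bay.
- job_tray: Shallow sheet-steel job tray fixed to the bench, 140 (its x) x 262 (its y) outside, rim 21 high, floor 4 thick, parted across the middle by a rib 18 high into two bays of 132 x 125 inside. One bay (+y half) is empty, the punch for the next job stands in the other (-y half). Origin: centre of the underside; its position and yaw vary.
- die_bay (a point): Centre of the tray's empty bay, on its floor (4 above the bench); x and y along the bay's 132 and 125 sides, z up.
- punch_bay (a point): Centre of the tray's other bay, on its floor, axes as for die_bay; the punch for the next job stands within 22 mm of it.
- drawer (a joint): How far the cabinet's top drawer is out: 0 is fully home, 0.23 the stop; starts 0.172 to 0.198. It runs on ball slides: about 2 N of friction and 14 N per m/s, no spring; it stays where it is left.
- drawer_handle (a point): Middle of the drawer's bar handle, 150 above the bench: a level round bar 11 dia and 120 long, its centre standing 35 out from the drawer's front panel. It moves with the drawer. Its x axis points into the cabinet, the way the drawer shuts (roughly the robot's left), y along the bar, z up. The front panel behind it is 306 wide and reaches from 110 to 182 above the bench.
- drawer_mid_bay (a point): Centre of the floor of the drawer's middle front bay, 116 above the bench; axes as for drawer_handle; moves with the drawer. The three front bays lie side by side along its y, 92 apart, each 88 (y) x 150 (x) inside; dividers between them 30 high, drawer sides 44, divider behind them 40, front panel 66 above that floor. Fingers have room either side of a die block along x, not along y.
- cabinet: Grey sheet-steel benchtop cabinet, 340 deep (its x) x 330 wide x 190 high, fixed to the bench on the robot's left with its front towards the robot's right; two drawers, the lower one shut. Origin: centre of the underside; x points from front to back. Its position and yaw vary.
- guide_bushing: Bystander: brass guide bushing, 40 high, 30 dia with a 40 dia collar at the top, at the tray's end towards the cabinet. Origin: centre of the underside.
- stripper_pad: Bystander: squat black rubber pad, 54 dia x 22, at the tray's end towards the cabinet. Origin: centre of the underside.
- vee_block: Bystander: steel vee block 70 x 45 x 45 high, towards the bench's far edge. Origin: centre of the underside.
- caliper: Bystander: caliper lying flat, 230 long, 12 high, along the tray's far side. Origin: middle, underside.
- mallet: Bystander: soft-face mallet lying on the bench mat, 280 long, 34 high. Origin: underside, near the middle of its length.
- oil_bottle: Bystander: white plastic oil bottle, 48 dia x 130 high, towards the bench's far edge. Origin: centre of the underside.

How it is judged:
By the outcome, as a careful person would: the job done as asked, in the order asked, and still so for the second after the job is handed in, with the robot touching nothing.
It also fails if it takes over 53 s, if anything falls off the work surface, if the arm or the gripper's body presses on something with over 40 N, if the wrist force passes 120 N, or if a joint passes its speed limit or range.

## Working session

There is one attempt and no reset: what is moved stays moved. The work goes in short steps, each a Python script; the robot and the scene stay as the last script left them, time stands still between calls to the robot, and variables do not carry over. Pictures are saved under pics/ and viewed, at most 10 in all, crops included, and the job is handed in when it is done.

```bash
mkdir -p pics; cat > h.py <<'E'
import numpy as np, cv2
from scipy.spatial.transform import Rotation as R
from bench import robot
def cam(name,fn=None):
    d=robot.get_image(name)
    if fn: cv2.imwrite(fn,d["img"])
    return d
def rotm(d):
    o=np.array(d["orientation"],float)
    return o if o.shape==(3,3) else R.from_euler('xyz',o).as_matrix()
def K(d):
    f=240/np.tan(np.radians(d["fovy"])/2); return np.array([[f,0,d["cx"]],[0,f,d["cy"]],[0,0,1]])
def p2w(d,uv,z):
    n=cv2.undistortPoints(np.array(uv,float).reshape(-1,1,2),K(d),np.array([d["k1"],0,0,0,0.])).reshape(-1,2)
    r=np.c_[n,np.ones(len(n))]@rotm(d).T; e=np.array(d["eye"])
    return e+r*((z-e[2])/r[:,2])[:,None]
def w2p(d,P):
    c=(np.array(P,float).reshape(-1,3)-d["eye"])@rotm(d)
    return cv2.projectPoints(c,np.zeros(3),np.zeros(3),K(d),np.array([d["k1"],0,0,0,0.]))[0].reshape(-1,2)
E
python3 - <<'E'
from h import *
import pickle
for n in("scene","top"):
    d=cam(n,f"pics/{n}0.png"); pickle.dump(d,open(n+"0.pkl","wb")); print(n,{k:v for k,v in d.items() if k!="img"})
print(robot.current_t())
E
```

```text
scene {'fovy': 48.67816698166024, 'cx': 314.4799968011733, 'cy': 248.4386148304812, 'k1': 0.029297922574874277, 'eye': array([1370.0703416 , -446.98369632, 1465.68026783]), 'orientation': array([-2.52576841,  0.01297652,  1.03066056])}
top {'fovy': 48.763368937999665, 'cx': 319.7998776282727, 'cy': 238.86313284128903, 'k1': -0.07248799547259796, 'eye': array([ 373.46975274,   34.43875348, 1464.28152541]), 'orientation': array([-2.99671163, -0.01409625, -1.56622185])}
0.1
```

View pics/top0.png

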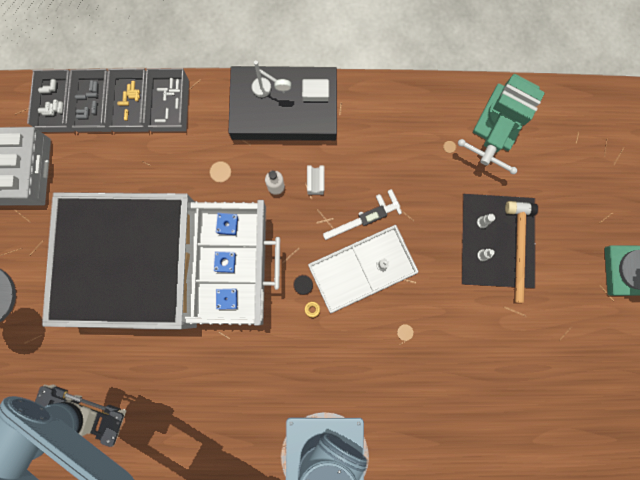

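View pics/scene0.png

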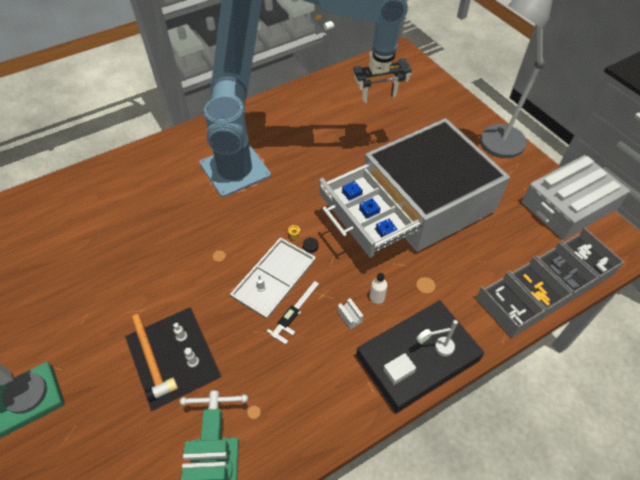

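Top view (up = +x, left = +y): the drawer has three blue dies near (227,224), (225,262) and (227,299). The handle is at about (276,263). The tray is centred near (363,269), with its punch at (383,265) in the right bay, so the left bay is empty. The bushing (312,310) and pad (303,285) are close to the tray. I'll enlarge this.

```bash
python3 - <<'E'
import cv2,numpy as np
t=cv2.imread("pics/top0.png");s=cv2.imread("pics/scene0.png")
z=lambda i,x,y,w,h,k:cv2.resize(i[y:y+h,x:x+w],None,fx=k,fy=k,interpolation=cv2.INTER_CUBIC)
cv2.imwrite("pics/c1.png",z(t,180,190,120,100+40,4.2))
a=z(t,300,220,130,100,4); 
b=np.hstack([z(t,365,245,40,40,5),z(t,465,205,40,40,5),z(t,465,235,40,40,5)])
c=np.hstack([z(s,240,265,40,40,5),z(s,160,312,40,40,5),z(s,172,335,40,40,5)])
r=np.zeros((600,800,3),np.uint8); 
cv2.imwrite("pics/c2.png",z(t,300,220,130,100,6)); r[:200,:600]=b;r[200:400,:600]=c; cv2.imwrite("pics/c3.png",r[:400,:600])
E
```

```text
(no output)
```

View pics/c1.png

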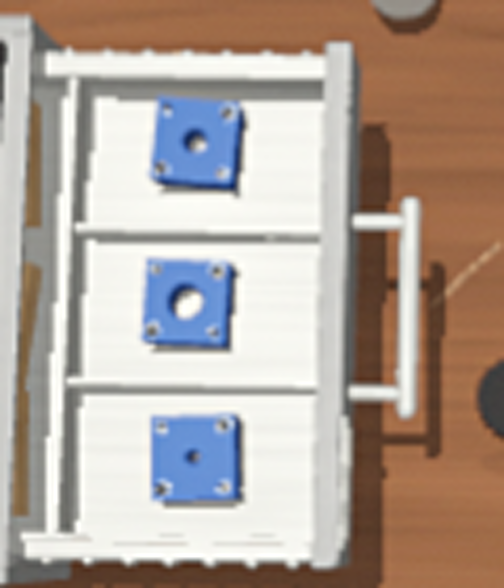

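View pics/c2.png

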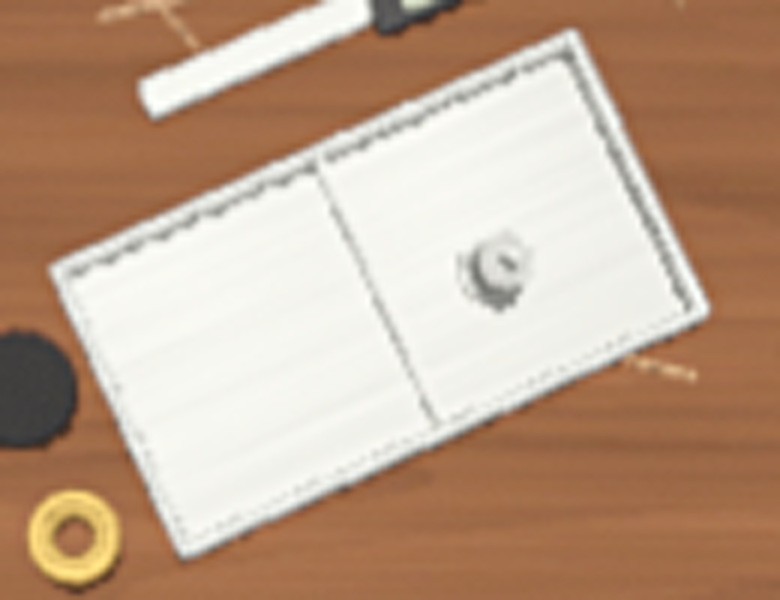

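View pics/c3.png

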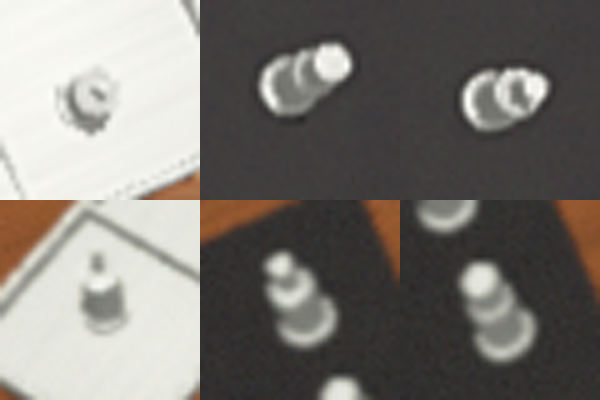

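The tray punch's point is about 3 px wide in the scene view, against 6 and 8 px for the other two, so it is punch_small. The die with the smallest bore (about 3 px) is the bottom one in the crop, near top-view pixel (226,299). The empty tray bay is the left one. Next I'll convert these to world positions.

```bash
python3 - <<'E'
from h import *
import pickle
np.set_printoptions(precision=1,suppress=True)
d=pickle.load(open("top0.pkl","rb"))
c1=lambda p:np.array(p,float)/4.2+[180-.4,190-.4]; c2=lambda p:np.array(p,float)/6+[300-.4,220-.4]
ang=lambda v:np.degrees(np.arctan2(v[1],v[0]))
for n,q in dict(top=[(157,98),(242,103),(237,188),(151,182)],mid=[(146,259),(232,262),(229,347),(143,343)],bot=[(152,418),(239,414),(242,500),(154,501)]).items():
    P=p2w(d,c1(q),146); E=np.roll(P,-1,0)-P; print(n,P.mean(0),np.linalg.norm(E,axis=1),[round(ang(e),1) for e in E])
T=p2w(d,c2([(50,268),(575,30),(710,315),(185,557)]),21);E=np.roll(T,-1,0)-T;print("tray",T,T.mean(0),np.linalg.norm(E,axis=1),[round(ang(e),1) for e in E])
H=p2w(d,c1([(410,202),(406,414)]),150);print("handle",H,H.mean(0),np.linalg.norm(H[0]-H[1]),ang(H[0]-H[1]))
print("panel top front",p2w(d,c1([(355,45),(345,565)]),182),"dividers",p2w(d,c1([(80,228),(318,238),(75,382),(312,389)]),146))
# cabinet top corners
C=p2w(d,[(54,194.5),(187,194.5),(182,327),(44,326)],190);print("cab",C)
print("bush",p2w(d,c2([(75,537)]),40),"pad",p2w(d,c2([(18,390)]),22))
# punch
print("punch tip guess",p2w(d,c2([(507,264)]),80), "shank top",p2w(d,c2([(500,265)]),52))
E
```

```text
top [603.4 252.8 146. ] [51.6 51.9 51.9 51.4] [np.float64(-93.1), np.float64(178.3), np.float64(86.3), np.float64(-2.1)]
mid [506.7 255.4 146. ] [51.5 50.8 51.3 50.3] [np.float64(-91.6), np.float64(179.5), np.float64(87.8), np.float64(-0.2)]
bot [414.6 247.3 146. ] [51.6 50.6 51.9 48.8] [np.float64(-86.9), np.float64(-176.6), np.float64(91.1), np.float64(3.1)]
tray [[ 513.7   47.2   21. ]
 [ 625.6 -194.7   21. ]
 [ 493.8 -254.7   21. ]
 [ 383.3  -14.6   21. ]] [ 504.1 -104.2   21. ] [266.5 144.8 264.3 144.4] [np.float64(-65.2), np.float64(-155.5), np.float64(114.7), np.float64(25.4)]
handle [[567.6 123.6 150. ]
 [441.3 124.  150. ]] [504.4 123.8 150. ] 126.28409541525008 -0.1724986615391503
panel top front [[656.1 155.4 182. ]
 [353.5 155.3 182. ]] dividers [[551.1 321.3 146. ]
 [546.1 178.5 146. ]
 [459.  320.9 146. ]
 [455.9 180.1 146. ]]
cab [[666.9 680.7 190. ]
 [667.9 345.4 190. ]
 [345.1 344.6 190. ]
 [342.8 681.4 190. ]]
bush [[391.8  35.   40. ]] pad [[458.   61.3  22. ]]
punch tip guess [[ 510.9 -153.7   80. ]] shank top [[ 513.2 -154.4   52. ]]
```

```bash
python3 - <<'E'
from h import *
import pickle
np.set_printoptions(precision=3,suppress=True)
s=pickle.load(open("scene0.pkl","rb"))
print("scene px: die",w2p(s,[414.6,247,146]),"tray corners",w2p(s,[[513.7,47.2,21],[625.6,-194.7,21],[493.8,-254.7,21],[383.3,-14.6,21]]),"handle",w2p(s,[[564,124,150],[444,124,150]]))
i=s["img"]; c=cv2.resize(i[170:320,220:420],None,fx=4,fy=4,interpolation=cv2.INTER_CUBIC); cv2.imwrite("pics/c4.png",c)
print(robot.current_eef_rot())
p=robot.current_tcp_pos()
robot.move_linear([p[0],p[1],265])
for y in (2.5,182.5):
    print(y,robot.inverse_kinematics([414.6,246.5,250],[np.pi,0,np.radians(y)]),robot.inverse_kinematics([477,-46,60],[np.pi,0,np.radians(y+22.3)]))
print(robot.current_t())
E
```

```text
scene px: die [[351.053 188.328]] tray corners [[315.143 256.793]
 [266.205 316.601]
 [229.762 293.624]
 [279.693 237.551]] handle [[344.288 234.007]
 [324.    208.468]]
[-3.14  -0.     2.842]
2.5 [ 0.305  0.115  1.636 -0.     1.39   1.832] [-0.329  0.308  1.908 -0.     0.926  0.808]
182.5 [ 0.305  0.115  1.636  0.     1.39  -1.31 ] [-0.329  0.308  1.908  0.     0.926 -2.333]
0.5583
```

View pics/c4.png

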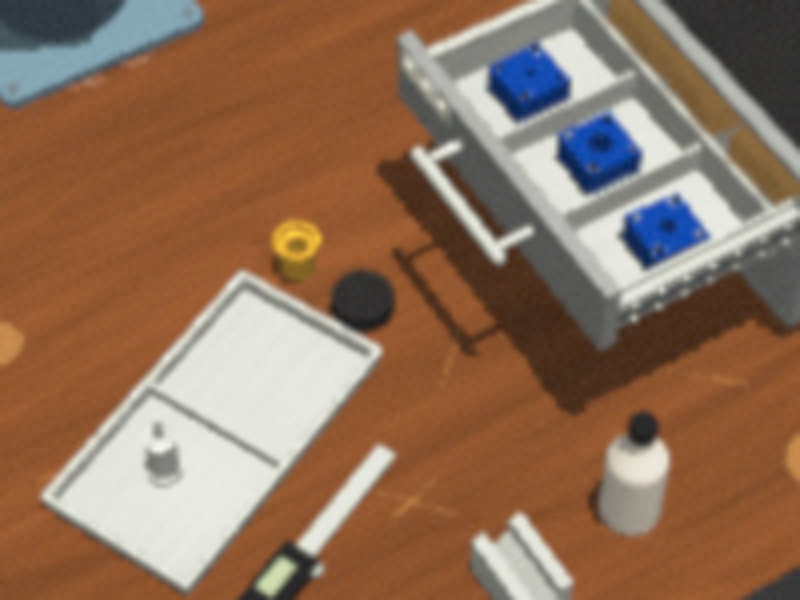

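Scene view agrees with the top-view estimates to about 1 px: bore seen at (352.5,188), tray corner at (315,257), handle ends at (345,234) and (323.5,208). Now the grasp.

```bash
python3 - <<'E'
from h import *
np.set_printoptions(precision=2,suppress=True)
o=[np.pi,0,np.radians(182.5)]
robot.move_ptp([415,248.5,260],o)
robot.move_gripper(0.8)
print(robot.current_gripper_width())
robot.move_linear([415,248.5,150],speed=150)
print(robot.move_linear([415,248.5,120],speed=50,f_stop=6), robot.current_tcp_pos(),robot.current_contact_force())
robot.move_gripper(0.0)
print("w",robot.current_gripper_width()*93,robot.current_finger_force(),robot.current_contact_force())
if robot.current_gripper_width()*93>45:
    robot.move_linear([415,248.5,150],speed=60)
    robot.move_linear([415,248.5,230],speed=150)
    print(robot.current_gripper_width()*93,robot.current_contact_force(),robot.current_tcp_pos())
    cam("scene","pics/s1.png")
print(robot.current_t())
E
python3 -c "
import cv2;i=cv2.imread('pics/s1.png');cv2.imwrite('pics/s1c.png',cv2.resize(i[100:280,260:460],None,fx=3,fy=3,interpolation=2))"
```

```text
0.7982617521008826
False [415.08 248.5  119.96] [0.42 0.11 0.25]
w 49.553662234220084 30.00036746263504 [0.35 0.98 1.73]
49.6945032844928 [-0.25  0.74 -1.63] [414.41 248.31 229.03]
6.0417
```

View pics/s1c.png

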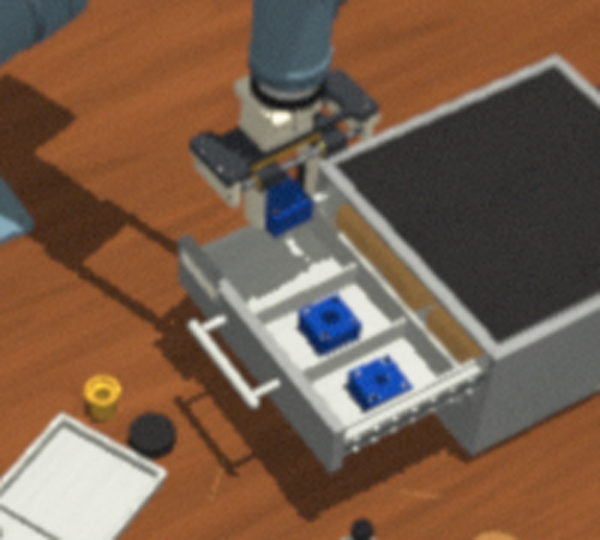

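The die is held level in the gripper (crop about (288,207)), with the other two still in their bays. Next: place it.

```bash
python3 - <<'E'
from h import *
np.set_printoptions(precision=2,suppress=True)
o=[np.pi,0,np.radians(204.75)-2*np.pi]
x,y=477,-45.7
robot.move_ptp([x,y,215],o)
robot.move_linear([x,y,70],speed=150)
robot.move_linear([x,y,20],speed=60)
robot.sleep(.3); print(robot.current_contact_force(),robot.current_tcp_pos())
print(robot.move_linear([x,y,5],speed=12,f_stop=3),robot.current_tcp_pos(),robot.current_contact_force(),robot.current_gripper_width()*93)
print(robot.current_t())
E
```

```text
[-0.24 -0.66 -1.87] [477.19 -45.76  20.28]
True [476.94 -45.69   8.22] [-0.56  0.37  4.65] 49.5556759768864
10.5083
```

```bash
python3 - <<'E'
from h import *
np.set_printoptions(precision=2,suppress=True)
robot.move_gripper(0.7)
x,y,z=robot.current_tcp_pos()
robot.move_linear([477,-45.7,60],speed=60); robot.move_linear([477,-45.7,200])
o=[np.pi,0,-np.pi/2]
robot.move_ptp([504,70,200],o); robot.move_gripper(0.0)
cam("top","pics/t2.png")
print(robot.current_contact_force(),robot.current_t(),robot.current_qpos(),robot.inverse_kinematics([504,300,138],o))
E
python3 -c "
import cv2,numpy as np;i=cv2.imread('pics/t2.png');cv2.imwrite('pics/t2c.png',cv2.resize(i[190:335,180:430],None,fx=3.2,fy=3.2,interpolation=2))"
```

```text
[-0.01  0.44 -0.48] 18.7167 [-0.08  0.2   1.66  0.    1.28  3.06] [ 0.35  0.39  1.56  0.    1.2  -2.79]
```

View pics/t2c.png

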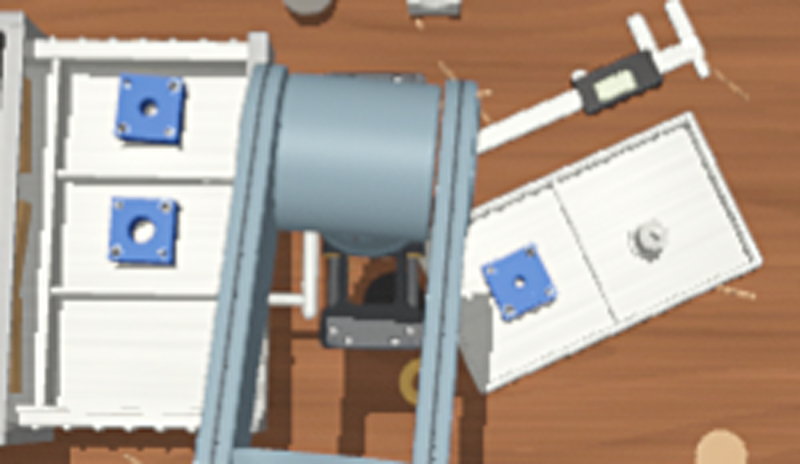

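The die sits flat in the middle of the empty bay, at crop (519,282). The punch still stands at (650,240), and the two other dies are in the drawer. The wrist is near its range limit, so I'll turn it half a turn before pushing the drawer.

```bash
python3 - <<'E'
from h import *
np.set_printoptions(precision=2,suppress=True)
q=list(robot.current_qpos()); q[5]-=np.pi; robot.move_j(q)
robot.move_linear([504,70,137]); robot.move_linear([504,95,137],speed=60)
robot.sleep(.2);print(robot.current_contact_force(),robot.current_t())
print(robot.move_linear([504,112,137],speed=25,f_stop=8),robot.current_tcp_pos(),robot.current_contact_force())
print(robot.move_linear([505,272,137],speed=60,f_stop=20),robot.current_tcp_pos(),robot.current_contact_force(),robot.current_t())
print(robot.move_linear([505,312,137],speed=18,f_stop=9),robot.current_tcp_pos(),robot.current_contact_force(),robot.current_t())
E
```

```text
[0.4  0.78 0.53] 22.7
False [503.98 112.23 136.99] [ 0.75  1.24 -0.52]
False [504.96 271.98 137.03] [ 1.83 -0.5   0.69] 26.35
True [504.93 296.14 136.61] [ 0.42 -0.87  0.48] 27.7167
```

```bash
python3 - <<'E'
from h import *
np.set_printoptions(precision=2,suppress=True)
robot.sleep(.3)
print(robot.current_tcp_pos(),robot.current_contact_force())
print(robot.move_linear([505,306,137],speed=8,f_stop=10),robot.current_tcp_pos(),robot.current_contact_force(),robot.current_t())
robot.move_linear([505,262,137],speed=80); robot.move_linear([505,250,260],speed=150)
robot.move_ptp([300,-300,300],[np.pi,0,0])
cam("top","pics/t3.png");print(robot.current_t())
E
python3 -c "
import cv2,numpy as np;i=cv2.imread('pics/t3.png');cv2.imwrite('pics/t3c.png',cv2.resize(i[170:340,150:550],None,fx=2,fy=2,interpolation=2))"
```

```text
[504.77 295.57 136.05] [ 0.34 -0.7   0.03]
True [504.72 296.07 135.87] [ 0.26 -0.68 -0.28] 28.6417
32.35
```

View pics/t3c.png

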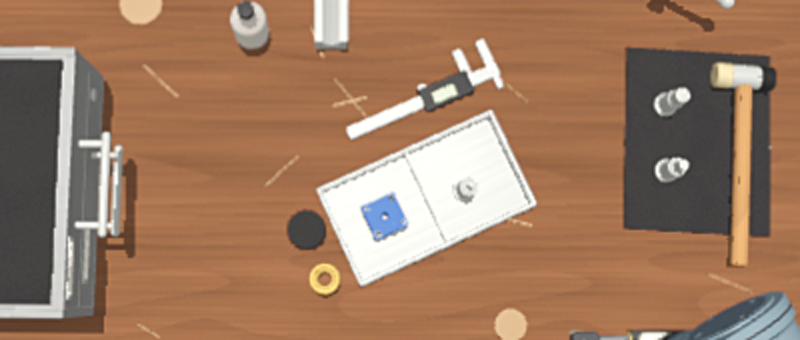

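The drawer is home: two presses stopped at the same hard stop. The die lies in the left bay, the punches are standing, and nothing else has moved.

```bash
python3 -c "
from bench import robot
print(robot.hand_in())"
```

```text
the job is handed in; nothing more can be done
None
```

I handed the job in: die_small, which fits the small punch in the tray, lies flat in the tray's empty bay and the drawer is pushed home against its stop; the last picture showed everything else where it was, after about 32 s of the 53 s allowed.

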